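# Feel along the sprung studs of a sole jig

### The job

Check the five sprung studs on the sole-shaped jig by touch: with the fingertips, work along the curved row from the heel end (narrower) to the toe end, lightly pressing each stud so that it visibly dips and lets go again as you move on, and finish on the toe-end stud, still holding it at least half-way down when the program ends. Press gently, do not lift anything, shift or tip the jig, and leave the things round it alone.

Things in the scene. Friction and masses are not known exactly. Their poses are not given: they have to be found in the camera images.
- sole_jig: Loose stand, 1.4 kg: round steel base 100 mm across, short post, level sole-shaped plywood board 238 mm long, 66 mm wide at the heel and 87 mm at the forefoot, top 78 mm above the bench, with a curved row of five equal sprung studs. Origin on the bench under the post; x points from heel end (narrower, x = -120 mm) to toe end (x = +118 mm), z up. Heavy pressing near an end tips it.
- stud0_top (a point): Top centre of the heel-end stud (number 1 of 5 counted from the heel): a metal button 24 mm across with a gently domed top (dome radius 20 mm), 96 mm above the bench when up; it stands in a fixed collar 30 mm across (33 mm at its foot) whose rim is 84 mm above the bench. Studs are 41 to 44 mm apart. The point rides down with the stud.
- stud1_top (a point): Top centre of the second stud (number 2 of 5 counted from the heel): a metal button 24 mm across with a gently domed top (dome radius 20 mm), 96 mm above the bench when up; it stands in a fixed collar 30 mm across (33 mm at its foot) whose rim is 84 mm above the bench. Studs are 41 to 44 mm apart. The point rides down with the stud.
- stud2_top (a point): Top centre of the middle stud (number 3 of 5 counted from the heel): a metal button 24 mm across with a gently domed top (dome radius 20 mm), 96 mm above the bench when up; it stands in a fixed collar 30 mm across (33 mm at its foot) whose rim is 84 mm above the bench. Studs are 41 to 44 mm apart. The point rides down with the stud.
- stud3_top (a point): Top centre of the fourth stud (number 4 of 5 counted from the heel): a metal button 24 mm across with a gently domed top (dome radius 20 mm), 96 mm above the bench when up; it stands in a fixed collar 30 mm across (33 mm at its foot) whose rim is 84 mm above the bench. Studs are 41 to 44 mm apart. The point rides down with the stud.
- stud4_top (a point): Top centre of the toe-end stud (number 5 of 5 counted from the heel): a metal button 24 mm across with a gently domed top (dome radius 20 mm), 96 mm above the bench when up; it stands in a fixed collar 30 mm across (33 mm at its foot) whose rim is 84 mm above the bench. Studs are 41 to 44 mm apart. The point rides down with the stud.
- stud0 (a joint): How far stud number 1 from the heel is pressed down, m: 0 = up, 0.008 = fully down. A spring returns it: 1.4 N starts it, 4.2 N holds it fully down.
- stud1 (a joint): How far stud number 2 from the heel is pressed down, m: 0 = up, 0.008 = fully down. A spring returns it: 1.4 N starts it, 4.2 N holds it fully down.
- stud2 (a joint): How far stud number 3 from the heel is pressed down, m: 0 = up, 0.008 = fully down. A spring returns it: 1.4 N starts it, 4.2 N holds it fully down.
- stud3 (a joint): How far stud number 4 from the heel is pressed down, m: 0 = up, 0.008 = fully down. A spring returns it: 1.4 N starts it, 4.2 N holds it fully down.
- stud4 (a joint): How far stud number 5 from the heel is pressed down, m: 0 = up, 0.008 = fully down. A spring returns it: 1.4 N starts it, 4.2 N holds it fully down.
- heel_block: Loose stacked leather heel block, 62 x 66 x 24 mm, near the jig; origin under its centre. Leave it alone.
- thread_spool: Loose spool of pale thread with grey ends, 44 mm across and 60 mm high, standing near the jig; origin under its centre. Leave it alone.
- wax_tin: Loose white round screw tin, 76 mm across and 52 mm high; origin under its centre. Leave it alone. (Also keep the arm clear of the fixed cubby on the right of the bench, 490 mm high with cans on top, which fills about x = 0.37 to 0.75 m, y below -0.32 m.)

How it is judged:
By the outcome, as a careful person would: the job done as asked, in the order asked, and still so for the second after the job is handed in, while the arm keeps its last pose, push and grip.
It also fails if it takes over 48 s, if anything falls off the work surface, if the arm or the gripper's body presses on something with over 40 N, if the wrist force passes 120 N, or if a joint passes its speed limit or range.

### The arm

A 6-joint arm with a two-finger parallel gripper is mounted at the origin on a cart in front of the work surface, level with it; the furniture and walls round the work are solid. World frame = base frame: x ahead of the robot, y to its left, z up, the work surface at z = 0. Lengths are in m, angles in degrees, forces in N, time in s.
With the tool pointing down it reaches from about 0.3 to 0.75 m from the base axis. Payload 8.5 kg.
Tool frame: the origin (TCP) lies at the very end of the fingers, on their centre line; the grasp point (between the pads) lies 19 mm behind it (arm.grip_depth is the distance from the TCP to the grasp point, in m); z points along the fingers, y is the line along which they close (so a half turn about z gives the same grasp; the last joint's range is limited). The gripper opens to 85 mm and grips with 20 to 120 N. Pads are 22 mm wide; open, the fingers measure 114 mm over their backs; the gripper's body (76 mm by 85 mm) begins 54 mm behind the grasp point. The pads swing forward as they close: fully open they stand 13 mm farther back than shut.
Start: joints at [-84.414, 21.807, 74.336, -0, 83.858, -12.336], TCP at [0.169, -0.523, 0.231] pointing down, gripper open.
Joint ranges: [-178.18, 178.18], [-50.72, 133.34], [12.68, 142.11], [-81.47, 261.47], [9.98, 163.14], [-165.26, 165.26]. Speed limits (degrees/s): [136.94, 136.94, 180, 180, 180, 180].

### API

Orientations are given as a 3x3 rotation matrix whose columns are the frame's x, y, z axes.
In Python, from bench import arm, imaging gives the robot as it stands.
- The arm moves only by the shell command python3 -m jog 'ROWS' [FORCE]. ROWS is a JSON object of lists of equal length, an entry for each row: "linear": the shift along the tool's x, y, z in mm, a list of three; "turn": the turn, a rotation vector about the tool's x, y, z in rad, a list of three; "hand": the closure, from 0 (fully open) to 1 (shut). A call has exactly 8 rows; each row shifts and turns the commanded pose from where the row before left it, along the tool's axes as they then stand; what a row does not reach is not made up. A row lasts 1/8 s, in which the tool goes at most 62.5 mm and 10.7 degrees, less where a joint would pass 70% of its speed; a pose out of reach is approached as far as the arm can. A call is refused whole if a number of a shift passes 62.5 or a number of a turn 0.188, either way. A call with a gripper value outside its range is refused whole. The fingers move at their own pace and stop on an object; FORCE is the grip in N (left out, the last holds). Time passes only in rows, so rows that do not move let the fingers close, or fill a call up. It gives the time, the measured TCP pose, the force, the opening and the grip force at its end, in the units of the state.
- arm.get_state(): the state, without advancing time (a new reading comes with each control period).
- imaging.capture(name): name is "scene" or "top"; returns the picture (480x640x3 uint8, red, green, blue); there is no depth.
- imaging.get_calibration(name): a dict with "mtx" (3x3 intrinsics, pixels), "eye" and "orientation" of the camera in the world. Camera axes: x right, y up, looking along -z (the intrinsics and any distortion apply to the point x, -y, -z); pixel columns grow to the right and rows downward; lengths in m; the calibration is good to about 2 mm. A picture is of the moment at which its call begins. get_calibration takes no time and is no camera call.
- arm.close_job(): hands the job in; it is judged then, once.
The state is a dict: "clock": time; "q": joint angles; "joint_velocities": joint speeds; "effort": joint torques, N m; "ee_pos": TCP position; "tcp_rot": TCP orientation; "ft_force": force on the tool from outside, world axes, zero at the start; "wrist_torque": the same for the moment, N m; "gripper_width": opening from 0.0 (shut) to 1.0 (fully open); "gripper_force": force on a finger pad.
Only numpy, scipy, OpenCV 4.12 (cv2) and the standard library are available. Lean on these libraries where they do the work, as an engineer would, in place of code of your own. Each camera call takes 0.05 s, during which the arm holds its last target. There are 200 camera calls.

## Working session

There is one attempt and no reset: what is moved stays moved. The work goes in short steps, Python scripts to look and compute and a shell command to move; the robot and the scene stay as the last step left them, time stands still between calls to the robot, and variables do not carry over. Pictures are saved under pics/ and viewed, at most 10 in all, crops included, and the job is handed in when it is done.

```bash
mkdir -p pics; python3 - <<'E'
from bench import arm, imaging
import cv2
for n in ("scene","top"):
    cv2.imwrite(f"pics/{n}0.png",imaging.capture(n)[:,:,::-1])
    print(imaging.get_calibration(n))
s=arm.get_state();print(s)
E
```

```text
{'mtx': array([[578.50397688,   0.        , 320.00299875],
       [  0.        , 578.50397688, 243.14343071],
       [  0.        ,   0.        ,   1.        ]]), 'eye': array([0.13822103, 0.67112263, 0.74503518]), 'orientation': array([[-7.93060500e-01,  4.32942866e-01, -4.28503813e-01],
       [-6.09142839e-01, -5.63417679e-01,  5.58126797e-01],
       [ 2.10391299e-04,  7.03648346e-01,  7.10548352e-01]])}
{'mtx': array([[500.36847873,   0.        , 324.57601582],
       [  0.        , 500.36847873, 237.02642565],
       [  0.        ,   0.        ,   1.        ]]), 'eye': array([0.33926197, 0.12951258, 0.9499917 ]), 'orientation': array([[ 0.14623518,  0.9650803 , -0.21733683],
       [-0.98924236,  0.14180627, -0.03592396],
       [-0.00384978,  0.22025214,  0.97543538]])}
{'clock': 0.1, 'q': array([-8.44140462e+01,  2.18381060e+01,  7.43791087e+01, -1.04581496e-03,
        8.38564251e+01, -1.23365726e+01]), 'joint_velocities': array([-0.05431499, -0.05809507, -0.18634735,  0.01116798,  0.12111426,
       -0.00632036]), 'effort': array([ 3.79838690e-03, -4.49219263e+01, -2.31659746e+01, -2.18981572e-04,
        3.65721884e-03, -1.84817827e-05]), 'ee_pos': array([ 0.16921269, -0.52305726,  0.23077203]), 'tcp_rot': array([[ 9.51472904e-01,  3.07732502e-01, -1.43167384e-04],
       [ 3.07732429e-01, -9.51472081e-01,  1.27738673e-03],
       [ 2.56873648e-04, -1.25945611e-03, -9.99999174e-01]]), 'ft_force': array([-0.38641468, -0.41882231,  0.07214034]), 'wrist_torque': array([-0.03522038, -0.00282772, -0.00756576]), 'gripper_force': 0.0, 'gripper_width': 0.9977646772579043}
```

View pics/top0.png

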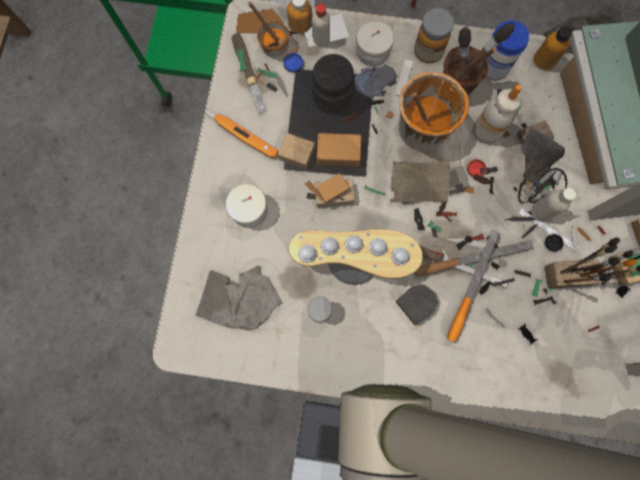

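View pics/scene0.png

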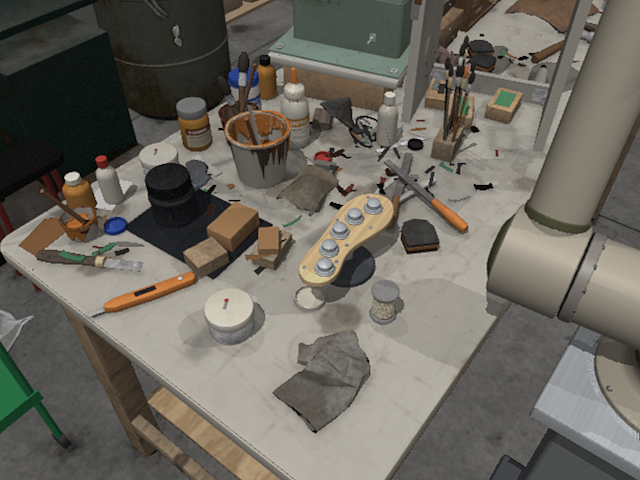

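The top picture shows the board with studs at about (308,253), (330,245), (354,243), (378,246) and (400,256). The tin is at (246,204), the spool at (319,309) and the heel block at (418,304). I'll enlarge it to see which end is narrower.

```bash
python3 - <<'E'
import cv2,numpy as np
a=cv2.imread("pics/top0.png")[215:295,275:440]; b=cv2.imread("pics/scene0.png")[180:300,285:405]
a=cv2.resize(a,None,fx=4.8,fy=4.8,interpolation=cv2.INTER_CUBIC); cv2.imwrite("pics/ta.png",a)
b=cv2.resize(b,None,fx=4.8,fy=4.8,interpolation=cv2.INTER_CUBIC); cv2.imwrite("pics/sb.png",b)
E
```

```text
(no output)
```

View pics/ta.png

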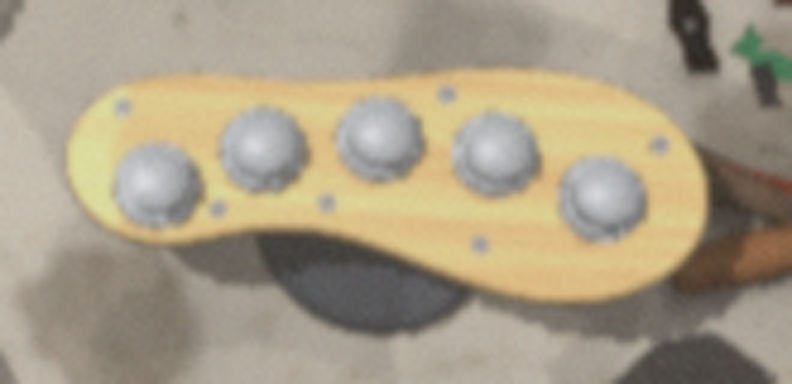

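View pics/sb.png

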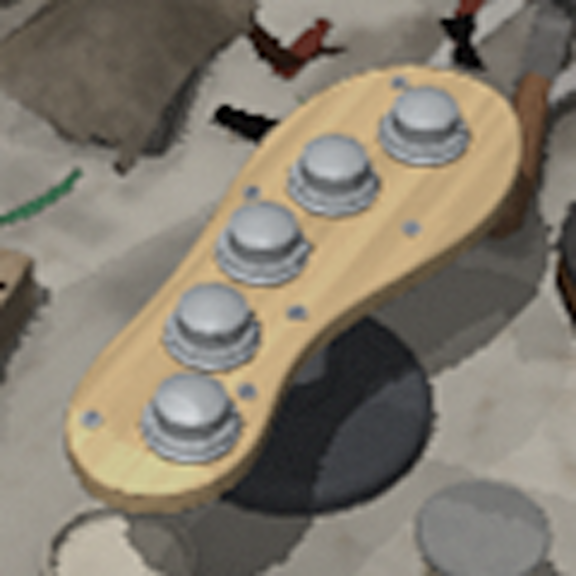

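The narrower heel end is on the left in the top picture (+y) and the toe end is on the right. Next I'll triangulate the dome centres.

```bash
cat > h.py <<'E'
import numpy as np
from bench import arm, imaging
def ray(n,p):
    c=imaging.get_calibration(n);d=np.linalg.solve(c["mtx"],[p[0],p[1],1]);return c["eye"],c["orientation"]@(d*[1,-1,-1])
def plane(n,p,z):
    e,d=ray(n,p);return e+d*(z-e[2])/d[2]
def tri(p,q):
    e,d=ray("top",p);f,g=ray("scene",q);s=np.linalg.lstsq(np.c_[d,-g],f-e,rcond=None)[0]
    a,b=e+s[0]*d,f+s[1]*g;return (a+b)/2,np.linalg.norm(a-b)
E
python3 - <<'E'
from h import *
np.set_printoptions(precision=4,suppress=True)
T=np.array([(155,178),(263,144),(379,132),(495,148),(603,192)])/4.8+[275-.4,215-.4]
S=np.array([(190,402),(212,313),(265,228),(334,160),(425,108)])/4.8+[285-.4,180-.4]
P=[]
for t,s in zip(T,S):
    print(tri(t,s),plane("top",t,.093)[:2],plane("scene",s,.093)[:2]); P.append((plane("top",t,.093)+plane("scene",s,.093))[:2]/2)
P=np.array(P);print(P,np.linalg.norm(np.diff(P,axis=0),axis=1))
for n,p in(("tin",(246,199)),("spool",(319,305)),("heel",(418,303))):print(n,plane("top",p,{"tin":.052,"spool":.06,"heel":.024}[n]))
E
```

```text
(array([0.5005, 0.1881, 0.091 ]), np.float64(0.0007624268087350928)) [0.4998 0.1878] [0.4998 0.1896]
(array([0.5192, 0.1511, 0.0902]), np.float64(0.0012744442218918628)) [0.518  0.1508] [0.5182 0.1535]
(array([0.5287, 0.1095, 0.0923]), np.float64(6.514646607835958e-05)) [0.5286 0.1095] [0.5283 0.1101]
(array([0.5294, 0.0671, 0.0924]), np.float64(0.0008676116489709096)) [0.5288 0.0669] [0.5294 0.0677]
(array([0.5185, 0.0265, 0.094 ]), np.float64(0.0008944942579383237)) [0.5183 0.0262] [0.5196 0.0256]
[[0.4998 0.1887]
 [0.5181 0.1521]
 [0.5284 0.1098]
 [0.5291 0.0673]
 [0.519  0.0259]] [0.0409 0.0435 0.0425 0.0427]
tin [0.5902 0.3189 0.052 ]
spool [0.4142 0.154  0.06  ]
heel [ 0.4474 -0.0248  0.024 ]
```

```bash
python3 -m jog '{"linear":[[0,0,0],[0,0,0],[22,-37,0],[22,-37,0],[22,-37,0],[22,-37,0],[22,-37,0],[22,-37,0]],"turn":[[0,0,0.156],[0,0,0.157],[0,0,0],[0,0,0],[0,0,0],[0,0,0],[0,0,0],[0,0,0]],"hand":[1,1,1,1,1,1,1,1]}' 20
python3 -m jog '{"linear":[[25,-50,0],[25,-50,0],[25,-50,0],[25,-50,0],[25,-50,0],[25,-50,0],[25,-50,0],[25,-50,0]],"turn":[[0,0,0],[0,0,0],[0,0,0],[0,0,0],[0,0,0],[0,0,0],[0,0,0],[0,0,0]],"hand":[1,1,1,1,1,1,1,1]}'
python3 -c "
from bench import arm
print(arm.get_state())"
```

```text
clock: 1.1
ee_pos: [0.3017, -0.2999, 0.2311]
tcp_rot: [[1.0, -0.0, -0.0], [-0.0, -1.0, 0.0], [-0.0, -0.0, -1.0]]
ft_force: [0.3, -0.0, 0.2]
gripper_width: 0.004
gripper_force: 0.0
clock: 2.1
ee_pos: [0.5018, 0.1006, 0.2311]
tcp_rot: [[1.0, 0.0, -0.0], [0.0, -1.0, -0.0], [-0.0, 0.0, -1.0]]
ft_force: [0.0, -1.0, -0.0]
gripper_width: -0.004
gripper_force: 0.0
{'clock': 2.1, 'q': array([-1.93888924e+00,  1.79881171e+01,  8.02720095e+01, -5.94223341e-03,
        8.17610236e+01,  8.80597175e+01]), 'joint_velocities': array([ 4.90670039e+01,  2.62688817e+01, -3.84284700e+01, -1.07813847e-02,
        1.17365808e+01,  4.89275070e+01]), 'effort': array([ -3.13746929, -44.86271024, -19.9055779 ,   0.14426291,
        -0.1311482 ,  -1.09895501]), 'ee_pos': array([0.50182443, 0.10055264, 0.23111684]), 'tcp_rot': array([[ 9.99999930e-01,  3.92138913e-05, -3.72400221e-04],
       [ 3.91803431e-05, -9.99999995e-01, -9.00930896e-05],
       [-3.72403752e-04,  9.00784925e-05, -9.99999927e-01]]), 'ft_force': array([ 0.0191093 , -0.99315264, -0.0419823 ]), 'wrist_torque': array([-0.04404941,  0.01570038, -0.02565169]), 'gripper_force': 0.0, 'gripper_width': -0.004349755246145093}
```

```bash
python3 -m jog '{"linear":[[-0.4,-22,0],[-0.4,-22,10],[-0.4,-22,20],[-0.4,-22,25],[-0.4,0,25],[0,0,20],[0,0,16],[0,0,0]],"turn":[[0,0,0],[0,0,0],[0,0,0],[0,0,0],[0,0,0],[0,0,0],[0,0,0],[0,0,0]],"hand":[1,1,1,1,1,1,1,1]}'
python3 - <<'E'
from bench import imaging
import cv2,numpy as np
a=imaging.capture("top")[180:330,240:440,::-1]; b=imaging.capture("scene")[100:340,250:450,::-1]
a=cv2.resize(a,(400,300));b=cv2.resize(b,(400,480));cv2.imwrite("pics/c1.png",np.hstack([np.vstack([a,np.zeros((180,400,3),np.uint8)]),b]))
E
```

```text
clock: 3.1
ee_pos: [0.4987, 0.1865, 0.1143]
tcp_rot: [[1.0, -0.0, -0.003], [-0.0, -1.0, -0.0], [-0.003, 0.0, -1.0]]
ft_force: [0.5, -0.4, 0.4]
gripper_width: 0.003
gripper_force: 0.0
```

View pics/c1.png

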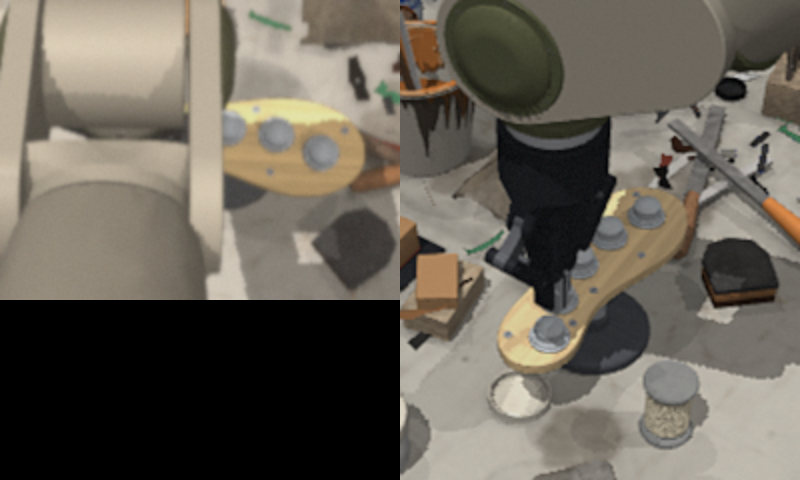

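The fingertips hover just over the heel stud, at (552,308) in the composite. I'll ease down on it.

```bash
python3 -m jog '{"linear":[[1,-2,5],[0,0,5],[0,0,5],[0,0,3],[0,0,3],[0,0,3],[0,0,0],[0,0,0]],"turn":[[0,0,0],[0,0,0],[0,0,0],[0,0,0],[0,0,0],[0,0,0],[0,0,0],[0,0,0]],"hand":[1,1,1,1,1,1,1,1]}'
python3 - <<'E'
from bench import imaging
import cv2
b=imaging.capture("scene")[190:310,270:390,::-1]
cv2.imwrite("pics/c2.png",cv2.resize(b,None,fx=4.8,fy=4.8,interpolation=cv2.INTER_CUBIC))
E
```

```text
clock: 4.2
ee_pos: [0.5004, 0.1886, 0.0915]
tcp_rot: [[1.0, -0.0, 0.0], [-0.0, -1.0, -0.0], [0.0, 0.0, -1.0]]
ft_force: [-1.3, -1.7, 3.0]
gripper_width: 0.001
gripper_force: 1.4
```

View pics/c2.png

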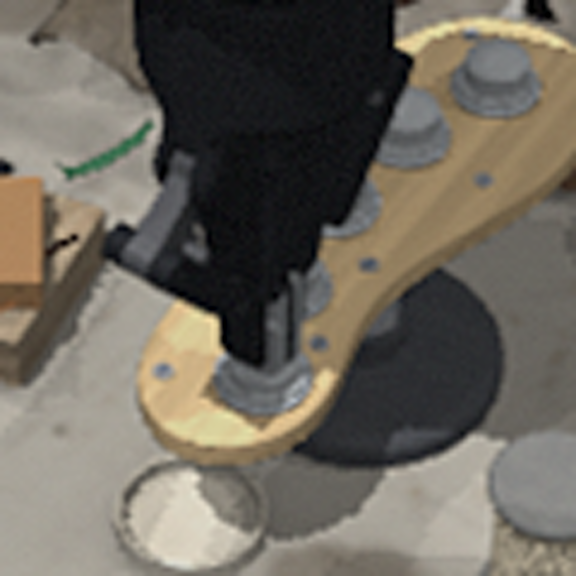

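Contact shows 3.0 N at 4.5 mm down, which matches the spring. On to stud 2.

```bash
python3 -m jog '{"linear":[[0,0,-7],[0,0,-7],[9,18.3,0],[9,18.3,0],[0,0,6],[0,0,3.5],[0,0,3],[0,0,2]],"turn":[[0,0,0],[0,0,0],[0,0,0],[0,0,0],[0,0,0],[0,0,0],[0,0,0],[0,0,0]],"hand":[1,1,1,1,1,1,1,1]}'
python3 -m jog '{"linear":[[0,0,0],[0,0,0],[0,0,0],[0,0,0],[0,0,0],[0,0,0],[0,0,0],[0,0,0]],"turn":[[0,0,0],[0,0,0],[0,0,0],[0,0,0],[0,0,0],[0,0,0],[0,0,0],[0,0,0]],"hand":[1,1,1,1,1,1,1,1]}'
```

```text
clock: 5.25
ee_pos: [0.5183, 0.1522, 0.0908]
tcp_rot: [[1.0, 0.0, 0.0], [0.0, -1.0, -0.0], [0.0, 0.0, -1.0]]
ft_force: [-0.8, -2.0, 3.8]
gripper_width: 0.001
gripper_force: 1.5
clock: 6.25
ee_pos: [0.5183, 0.1521, 0.0908]
tcp_rot: [[1.0, -0.0, -0.0], [-0.0, -1.0, 0.0], [-0.0, -0.0, -1.0]]
ft_force: [-0.7, -0.5, 3.2]
gripper_width: -0.002
gripper_force: 1.5
```

Stud 2 is pressed about 5 mm at 3.2 N. Next are studs 3 and 4.

```bash
python3 -m jog '{"linear":[[0,0,-7],[0,0,-7],[5,21.2,0],[5.2,21.2,0],[0,0,6],[0,0,3.5],[0,0,3],[0,0,1.5]],"turn":[[0,0,0],[0,0,0],[0,0,0],[0,0,0],[0,0,0],[0,0,0],[0,0,0],[0,0,0]],"hand":[1,1,1,1,1,1,1,1]}'
python3 -m jog '{"linear":[[0,0,0],[0,0,0],[0,0,0],[0,0,0],[0,0,-4],[0,0,-5],[0,0,-5],[0,0,0]],"turn":[[0,0,0],[0,0,0],[0,0,0],[0,0,0],[0,0,0],[0,0,0],[0,0,0],[0,0,0]],"hand":[1,1,1,1,1,1,1,1]}'
python3 -m jog '{"linear":[[0.4,21.2,0],[0.4,21.2,0],[0,0,6],[0,0,3.5],[0,0,3],[0,0,1.5],[0,0,0],[0,0,0]],"turn":[[0,0,0],[0,0,0],[0,0,0],[0,0,0],[0,0,0],[0,0,0],[0,0,0],[0,0,0]],"hand":[1,1,1,1,1,1,1,1]}'
```

```text
clock: 7.25
ee_pos: [0.5284, 0.11, 0.0908]
tcp_rot: [[1.0, 0.0, -0.0], [0.0, -1.0, -0.0], [-0.0, 0.0, -1.0]]
ft_force: [-0.6, -0.3, 3.8]
gripper_width: -0.003
gripper_force: 1.5
clock: 8.25
ee_pos: [0.5288, 0.1096, 0.1052]
tcp_rot: [[1.0, -0.0, 0.001], [-0.0, -1.0, -0.0], [0.001, 0.0, -1.0]]
ft_force: [0.6, -0.2, 0.2]
gripper_width: -0.001
gripper_force: 0.0
clock: 9.25
ee_pos: [0.5293, 0.0675, 0.091]
tcp_rot: [[1.0, -0.0, -0.0], [-0.0, -1.0, 0.0], [-0.0, -0.0, -1.0]]
ft_force: [-1.4, 1.1, 3.1]
gripper_width: -0.002
gripper_force: 1.5
```

```bash
python3 -m jog '{"linear":[[0,0,-4],[0,0,-5],[0,0,-5],[-5,20.7,0],[-5.2,20.7,0],[0,0,5],[0,0,3],[0,0,2]],"turn":[[0,0,0],[0,0,0],[0,0,0],[0,0,0],[0,0,0],[0,0,0],[0,0,0],[0,0,0]],"hand":[1,1,1,1,1,1,1,1]}'
python3 -m jog '{"linear":[[0,0,2],[0,0,2],[0,0,1],[0,0,0],[0,0,0],[0,0,0],[0,0,0],[0,0,0]],"turn":[[0,0,0],[0,0,0],[0,0,0],[0,0,0],[0,0,0],[0,0,0],[0,0,0],[0,0,0]],"hand":[1,1,1,1,1,1,1,1]}'
python3 - <<'E'
from bench import imaging
import cv2
b=imaging.capture("scene")[170:310,280:450,::-1]
cv2.imwrite("pics/c3.png",cv2.resize(b,None,fx=4,fy=4,interpolation=cv2.INTER_CUBIC))
E
```

```text
clock: 10.25
ee_pos: [0.5192, 0.0263, 0.0946]
tcp_rot: [[1.0, 0.001, -0.0], [0.001, -1.0, -0.0], [-0.0, 0.0, -1.0]]
ft_force: [-1.0, -1.1, 1.6]
gripper_width: 0.002
gripper_force: 0.8
clock: 11.25
ee_pos: [0.5192, 0.0258, 0.0898]
tcp_rot: [[1.0, -0.0, 0.0], [-0.0, -1.0, 0.0], [0.0, -0.0, -1.0]]
ft_force: [-0.1, 2.1, 3.9]
gripper_width: 0.003
gripper_force: 1.7
```

View pics/c3.png

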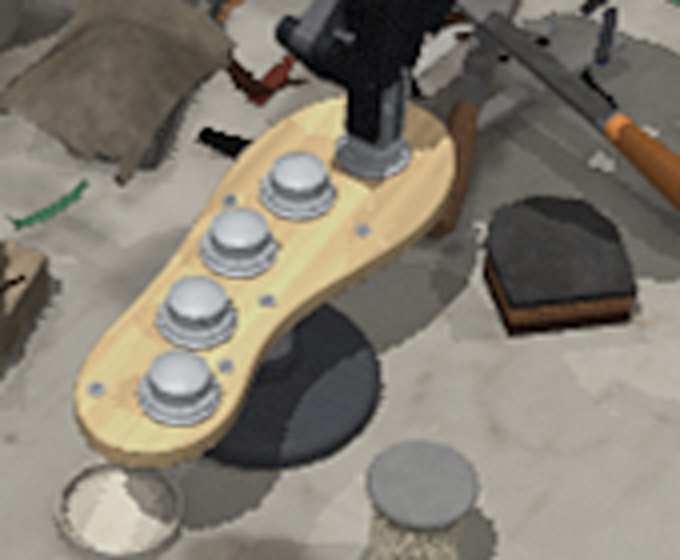

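The picture shows the toe stud held down at (372,155), and the other four studs back up at (180,375), (198,298), (240,232) and (298,174). The jig hasn't moved. Force is 3.9 N with the stud about 6 mm down, so I'm handing in.

```bash
python3 -c "
from bench import arm
print(arm.close_job())"
```

```text
the job is handed in; nothing more can be done
None
```

I pressed all five studs in order from heel to toe, each about 4.5–6 mm down at under 4 N, and handed the job in at about 11 s with the toe-end stud still held about 6 mm down; the first four had sprung back and the jig had not visibly moved.

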